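Face up the polishing-compound tub on the optics cleaning tray

ROBOT

A 6-joint arm with a two-finger parallel gripper is mounted at the origin on the work surface. World frame = base frame: x ahead of the robot, y to its left, z up, the work surface at z = 0. Lengths are in m, angles in degrees, forces in N, time in s.
With the tool pointing down it reaches from about 0.35 to 0.875 m from the base axis. Payload 4.2 kg.
Tool frame: the origin (TCP) lies midway between the tips of the shut fingers; the grasp point (between the pads) lies 19 mm behind it; z points along the fingers, y is the line along which they close (so a half turn about z gives the same grasp; the last joint's range is limited). The gripper opens to 87 mm and grips with 3 to 60 N. Pads are 19 mm wide; open, the fingers measure 117 mm over their backs; the gripper's body (75 mm by 190 mm) begins 51 mm behind the grasp point.
Start: joints at [85.233, 22.042, 0.453, 0, -68.411, -14.817], TCP at [0.209, 0.589, 0.223] pointing down, gripper open.
Joint ranges: [-179.83, 179.83], [-69.29, 118.12], [-61.27, 80.66], [-181.25, 117.63], [-171.15, -9.14], [-177.46, 177.46]. Speed limits (degrees/s): [159.86, 159.86, 180, 180, 180, 180].

INTERFACE

Orientations are given as [roll, pitch, yaw] about the fixed x, y, z axes, in that order (R = Rz(yaw) Ry(pitch) Rx(roll)).
In Python, from workcell import env gives the robot as it stands. The module is installed in compiled form; this text tells all that it offers. Calls block until the motion is done:
- env.goto(position, orientation): joint-space move of the TCP to a pose.
- env.move_straight(position, rotation=None, rate=0.15, force_limit=None): straight line of the TCP; rotation=None keeps the orientation; rate is the mean speed in m/s. With force_limit (N) it stops when the force on the tool has changed by that much, and returns True; else False.
- env.set_joints(angles): joint-space move.
- env.gripper_to(opening, grasp_force=None): opening from 0.0 (shut) to 1.0 (fully open); grasp_force is the grip in N (None keeps the last); returns when the fingers have stopped.
- env.dwell(seconds).
- env.inverse_kinematics(position, orientation): joint angles nearest the present ones, or None.
- env.read_state(): the state.
- env.grab_frame(name): name is "side" or "top" or "wrist"; returns a dict with "image" (480x640x3 uint8, blue, green, red), "fx", "fy", "cx", "cy" (pixels), "position" and "orientation" of the camera in the world. Camera axes: x right, y up, looking along -z (the intrinsics and any distortion apply to the point x, -y, -z); pixel columns grow to the right and rows downward; lengths in m; the calibration is good to about 2 mm. The wrist camera is an equidistant fisheye: a pixel r from the principal point sees the ray r / f radians off the axis. A picture is of the moment at which its call begins. There is no depth.
A pose or a line that the arm cannot do raises env.Unreachable and nothing moves.
- env.close_job(): hands the job in; it is judged then, once.
Trained networks look in a picture, given as the dict that the camera call returned (one of the last four; its "shot" number tells which), for a name from the list of things; names that differ only in an ending like _2 or _b are one class to them, and where a whole thing is asked for, a point or a joint stands for the part that bears it (a point fixed in the world has none). Each returns a list of dicts, best first, with "score" (0 to 1); they miss things now and then, are a little off and sometimes report something else, mostly with a low value. They report only what shows in the picture. A call takes as long as a camera call. They do not tell look-alikes from the thing itself.
- env.search_frame(picture, thing): "xyz" ([x, y, z] in m, in world coordinates, good to about 4 mm: the middle of the surface that is visible of it).
- env.trace(picture, thing): "mask" (480x640 bool, what is visible of it).
The state is a dict: "clock": time; "joint_positions": joint angles; "qvel": joint speeds; "joint_torque": joint torques, N m; "position": TCP position; "tool_rot": TCP orientation; "force": force on the tool from outside, world axes, zero at the start; "wrist_torque": the same for the moment, N m; "opening": opening from 0.0 (shut) to 1.0 (fully open); "finger_force": force on a finger pad.
Only numpy, scipy, OpenCV 4.12 (cv2) and the standard library are available. Lean on these libraries where they do the work, as an engineer would, in place of code of your own. Each camera call takes 0.05 s, during which the arm holds its last target. There are 200 camera calls.

TASK

On the steel cleaning tray, slide the wide tub of polishing compound back until it rests against the gallery rail, and only then, keeping it against the rail, roll it round with a fingertip until its label faces the front of the tray. Keep it standing on the tray and press gently, for its thin wall dents; let go of it there, and leave everything else where it is.

Things in the scene. Friction and masses are not known exactly. Their poses are not given: they have to be found in the camera images.
- tray: Stainless cleaning tray fixed to the table: 200 mm deep (its x), 460 mm wide (its y), floor 4 mm thick, lip 10 mm high. Origin: centre of its underside, on the table. +x points to its back, where the gallery rail is; -x is its front.
- gallery: Gallery rail along the tray's back: three posts carrying two rigid steel bars, 8 mm thick, one above the other, 34 and 76 mm above the table, along y from -222 to 222 mm. Frame as the tray's (same origin and axes). The bars are clamped in collars at a depth that is not measured: their front faces lie somewhere between x = 71 and 79 mm, parallel to y; find it by touch.
- tub: Plain round tub, upright wall, 92 mm across (too wide for the gripper), 88 mm tall with lid, 0.31 to 0.59 kg, loose; sliding it takes 2 to 8 N. Its thin wall dents if pressed with over 18 N; touch it with the fingertips only, not the knuckles. Origin: centre of its underside. Label and lid tab point to its own -x, at the start 40 to 86 degrees off the front, towards the tray's -y side.
- tub_label (a point): Middle of the paper label (65 mm wide, 54 mm tall) on the tub's wall: 46 mm from the axis (tub -x), 37 mm above the underside.
- dropper: Amber dropper bottle, 48 mm across, 106 mm tall, standing on the tray. Bystander. Origin: centre of its underside.
- swab_jar: Glass jar, 54 mm across, 80 mm tall, standing on the tray. Bystander. Origin: centre of its underside.
- filter_case: Flat square case, 55 mm by 55 mm by 24 mm, on the tray. Bystander. Origin: centre of its underside.
- mirror_post: Mirror mount on a steel post, 122 mm tall, on the table. Bystander. Origin: centre of its foot.
- clamp_fork: Forked steel clamp, 85 mm long, 9 mm thick, on the table. Bystander. Origin: its underside, near the middle.
- ball_driver: Black-handled driver, 190 mm long, lying on the table. Bystander. Origin: on its underside, near the middle.
- sensor_head: Round black sensor puck, 47 mm across, 18 mm tall, on the table. Bystander. Origin: centre of its underside.
There are look-alikes about, which are no part of the job. Leave any yellow look-alike of the tub alone.

How it is judged (in metres and radians):
On the way, in this order (a step that is already met when the one before it is completed fails the run):
1. the tub is pushed back against the rail, its label not yet at the front (contact force between tub and gallery above 1 N), for 0.2 s.
2. pressed against the rail by the fingertips, the tub is turned until its label faces the front (contact force between tub and gallery above 0.5 N and contact force between the fingers and tub above 0.5 N and angle between the x axis of tub and the x axis of tray, either way round below 0.17 rad and x of tub_label in the frame of tray below -0.005 m), for 0.2 s.
At the end, for the whole second after the job is handed in: The tub stands upright and still at the back of the tray by the rail (its axis over 22 mm behind the tray's middle, and within 120 mm of the middle sideways), its label within about 10 degrees of the tray's front (x of tub in the frame of tray above 0.022 m and angle between the x axis of tub and the x axis of tray, either way round below 0.17 rad and x of tub_label in the frame of tray below -0.005 m and y of tub in the frame of tray between -0.12 and 0.12 m and z of tub in the frame of tray below 0.008 m and angle between tub's own z axis and vertical below 0.05 rad and linear speed of tub below 0.01 m/s and angular speed of tub below 0.05 rad/s); the robot touches nothing.
It fails at once if the tub's wall is dented: pressed with over 18 N (contact force between any of the fingers, the arm and tub above 18 N).
It fails at once if the tub is lifted off the tray or tipped (z of tub in the frame of tray above 0.012 m or angle between tub's own z axis and vertical above 0.15 rad).
It fails at once if another thing is moved by over 10 mm (distance of any of dropper, swab_jar, filter_case, mirror_post, clamp_fork, ball_driver, sensor_head from where it was at the start of the episode above 0.01 m).
It also fails if it takes over 64 s, if anything falls off the work surface, if the arm or the gripper's body presses on something with over 40 N, if the wrist force passes 120 N, or if a joint passes its speed limit or range.

## Working session

There is one attempt and no reset: what is moved stays moved. The work goes in short steps, each a Python script; the robot and the scene stay as the last script left them, time stands still between calls to the robot, and variables do not carry over. Pictures are saved under pics/ and viewed, at most 10 in all, crops included, and the job is handed in when it is done.

```bash
mkdir -p pics; python3 - <<'E'
from workcell import env
import cv2,numpy as np
for n in ("top","side"):
    f=env.grab_frame(n); cv2.imwrite(f"pics/{n}0.png",f["image"])
    print(n,f["fx"],f["fy"],f["cx"],f["cy"],f["position"],f["orientation"],[k for k in f if k!="image"])
    for t in ("tub","tray","tub_label","gallery","dropper","swab_jar","filter_case"):
        print(t,[(round(d["score"],2),np.round(d["xyz"],3).tolist()) for d in env.search_frame(f,t)][:4])
s=env.read_state();print(s["clock"],s["position"],s["tool_rot"],s["force"])
E
```

```text
top 555.0474625478254 555.0474625478254 317.1580553234119 242.07240072778234 [ 0.39614569 -0.01148562  1.3696533 ] [  8.00063238   1.6682658  -91.488041  ] ['fx', 'fy', 'cx', 'cy', 'position', 'orientation', 'shot']
tub [(0.9, [0.589, -0.061, 0.091]), (0.89, [0.804, -0.14, 0.088]), (0.58, [0.362, -0.096, 0.085])]
tray [(0.66, [0.588, 0.024, 0.003])]
tub_label [(0.91, [0.36, 0.143, 0.082]), (0.69, [0.359, -0.096, 0.086]), (0.65, [0.813, -0.142, 0.086]), (0.61, [0.592, -0.063, 0.092])]
gallery [(0.92, [0.669, 0.022, 0.08])]
dropper [(0.68, [0.598, 0.189, 0.062])]
swab_jar [(0.77, [0.66, -0.16, 0.08])]
filter_case [(0.89, [0.517, 0.177, 0.025])]
side 565.937895865656 565.937895865656 317.294480236857 236.97715920321596 [ 0.1006799  -0.92714448  0.83812572] [ 53.17653918   0.9485761  -25.94712061] ['fx', 'fy', 'cx', 'cy', 'position', 'orientation', 'shot']
tub [(0.79, [0.58, -0.09, 0.078]), (0.71, [0.512, 0.163, 0.028]), (0.62, [0.356, -0.128, 0.076]), (0.61, [0.8, -0.165, 0.07])]
tray [(0.92, [0.585, -0.04, 0.009])]
tub_label [(0.95, [0.58, -0.087, 0.078]), (0.88, [0.358, -0.121, 0.074]), (0.86, [0.8, -0.163, 0.072]), (0.85, [0.354, 0.112, 0.068])]
gallery [(0.7, [0.682, 0.018, 0.074])]
dropper [(0.71, [0.597, 0.176, 0.055]), (0.65, [0.588, -0.038, 0.007])]
swab_jar [(0.81, [0.66, -0.185, 0.066])]
filter_case [(0.67, [0.508, 0.158, 0.032]), (0.46, [0.526, 0.429, 0.07])]
0.8 [0.20946119 0.58883684 0.222586  ] [-1.79995685e+02 -1.03369397e-04 -1.95822230e+01] [ 0.55170084  0.56897298 -0.04798322]
```

View pics/top0.png

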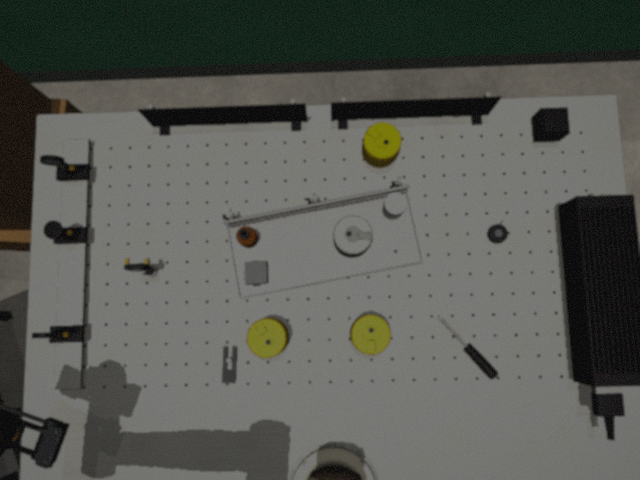

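View pics/side0.png

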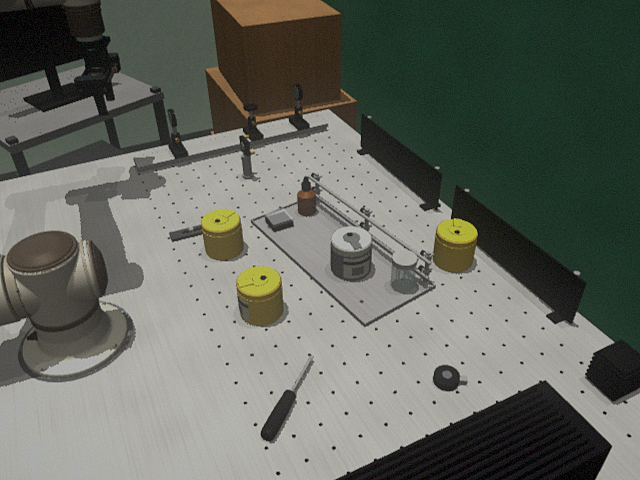

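Candidates for the tub are the white/grey tub on the tray at top (352,235) / side (351,253), and three yellow look-alikes at top (382,143), (267,338) and (371,334). I choose the white one because it stands on the tray. Next I check it in a close crop and fit the poses.

```bash
cat > h.py <<'E'
from workcell import env
import cv2,numpy as np
from scipy.spatial.transform import Rotation as R
from scipy.optimize import minimize
def proj(f,P):
    p=R.from_euler('xyz',f["orientation"],degrees=True).inv().apply(np.atleast_2d(P)-f["position"])
    d=-p[:,2]
    return np.c_[f["cx"]+f["fx"]*p[:,0]/d, f["cy"]-f["fy"]*p[:,1]/d]
def hullmask(pts):
    m=np.zeros((480*4,640*4),np.uint8)
    cv2.fillConvexPoly(m,cv2.convexHull(np.round((pts+.5)*4).astype(np.int32)),255)
    return cv2.resize(m,(640,480),interpolation=cv2.INTER_AREA)/255.
def fit(fs,masks,model,x0,step):
    def c(q):
        s=0
        for f,m in zip(fs,masks):
            h=hullmask(proj(f,model(q))); s+=1-np.minimum(h,m).sum()/np.maximum(h,m).sum()
        return s/len(fs)
    x0=np.array(x0,float)
    sim=np.vstack([x0,x0+np.diag(step)])
    r=minimize(c,x0,method='Nelder-Mead',options=dict(initial_simplex=sim,maxiter=150,xatol=1e-4,fatol=1e-5))
    return r.x,r.fun
a=np.linspace(0,2*np.pi,60)
def tubm(q): return np.vstack([np.c_[q[0]+.046*np.cos(a),q[1]+.046*np.sin(a),0*a+z] for z in (.004,.092)])
def traym(q):
    c,s=np.cos(q[2]),np.sin(q[2])
    return np.array([[q[0]+c*x-s*y,q[1]+s*x+c*y,z] for x in(-.1,.1) for y in(-.23,.23) for z in (0,.01)])
def pick(f,t,uv):
    b=[d["mask"] for d in env.trace(f,t)]
    b=[m for m in b if m.any()]
    return min(b,key=lambda m:np.hypot(*(np.argwhere(m).mean(0)[::-1]-uv)))
E
python3 - <<'E'
from h import *
fs=[env.grab_frame(n) for n in("top","side")]
for who in ("tray","tub"):
    uv=proj(fs[0],[.588,.0 if who=="tray" else -.061,.05])[0],
    ms=[pick(f,who,proj(f,[.588,.024,0] if who=="tray" else [.589,-.061,.05])[0]) for f in fs]
    if who=="tray":
        ms=[cv2.fillConvexPoly(np.zeros((480,640),np.uint8),cv2.convexHull(np.argwhere(m)[:,::-1].astype(np.int32)),1) for m in ms]
    for k in ([0],[1],[0,1]):
        q,e=fit([fs[i] for i in k],[np.float64(ms[i]) for i in k],traym if who=="tray" else tubm,[.588,.024,.2] if who=="tray" else [.589,-.061],[.01,.01,.03][:3 if who=="tray" else 2])
        print(who,k,q.round(4),round(e,3))
    for f in fs:
        h=hullmask(proj(f,(traym if who=="tray" else tubm)(q)))>.5
        c,_=cv2.findContours(h.astype(np.uint8),0,1); f.setdefault("c",[]).append(c[0])
f=fs
out=[]
for f,(u,v) in zip(fs,[(322,240),(345,245)]):
    M=np.float32([[3.4,0,-3.4*u+400],[0,3.4,-3.4*v+150+150]]) if 0 else np.float32([[3.6,0,-3.6*u+400],[0,3.6,-3.6*v+300]])
    im=cv2.warpAffine(f["image"],M,(800,600),flags=cv2.INTER_CUBIC); im=cv2.convertScaleAbs(im,alpha=1.5)
    for c in f["c"]: cv2.polylines(im,[np.int32(c[:,0]@M[:,:2].T+M[:,2])],True,(0,0,255),1)
    cv2.imwrite(f"pics/crop{len(out)}.png",im); out.append(1)
E
```

```text
tray [0] [0.5995 0.0114 0.1989] 0.102
tray [1] [0.5923 0.0127 0.1638] 0.257
tray [0, 1] [0.5937 0.0108 0.1638] 0.181
tub [0] [ 0.5934 -0.062 ] 0.071
tub [1] [ 0.5947 -0.0548] 0.09
tub [0, 1] [ 0.5919 -0.0608] 0.086
```

View pics/crop0.png

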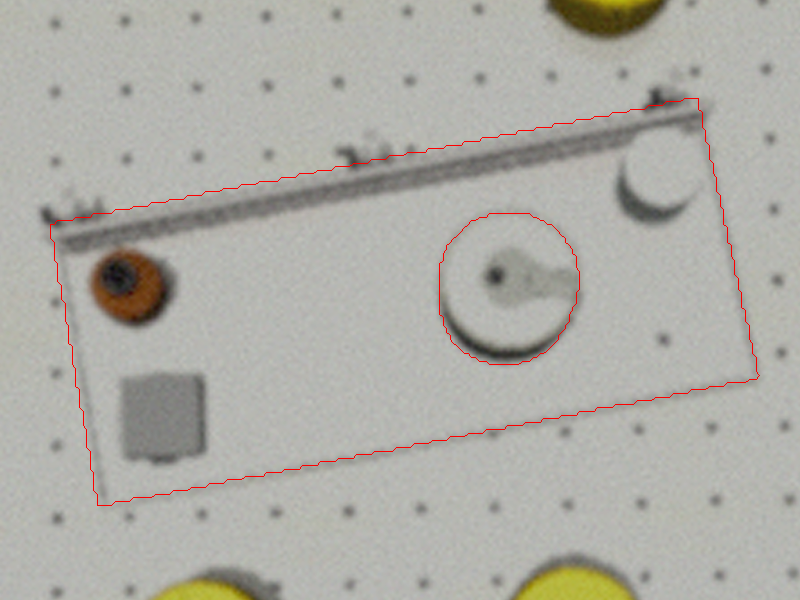

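View pics/crop1.png

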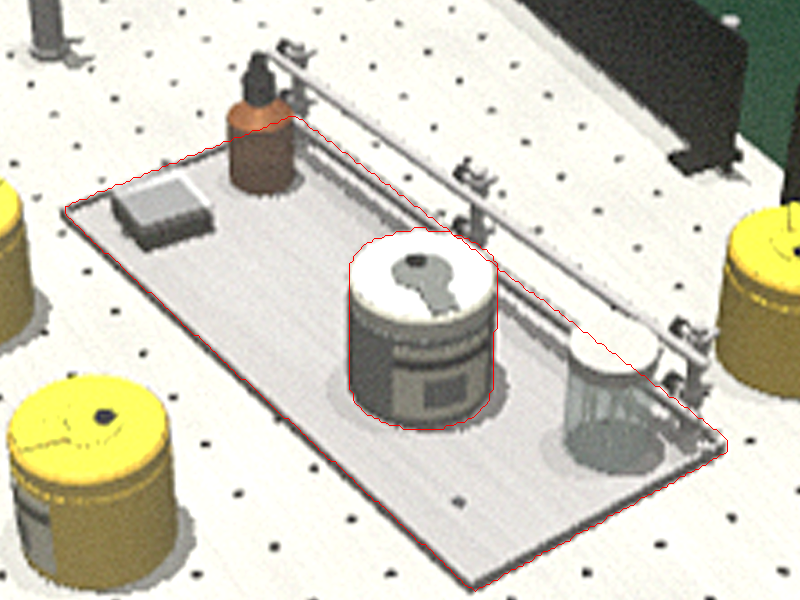

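The crop shows the white tub outlined on the tray (top crop ~(510,285)), with its lid tab and label towards the tray's -y side. The fitted outlines match well. Next I approach in front of it with the fingers shut and leaning back.

```bash
cat >> h.py <<'E'
T0=np.array([.5937,.0108]);TY=.1638
def W(x,y,z): c,s=np.cos(TY),np.sin(TY); return [T0[0]+c*x-s*y,T0[1]+s*x+c*y,z]
def L(p): c,s=np.cos(TY),np.sin(TY); d=np.array(p[:2])-T0; return np.array([c*d[0]+s*d[1],-s*d[0]+c*d[1],p[2]])
def ori(t,sg,yaw=0):
    t=np.radians(t); z=np.array([np.sin(t),0,-np.cos(t)]); y=np.array([0,sg,0.]); M=np.c_[np.cross(y,z),y,z]
    return (R.from_euler('z',TY+np.radians(yaw))*R.from_matrix(M)).as_euler('xyz',degrees=True).tolist()
def fl(n=4):
    g=[]
    for _ in range(n): g.append(env.read_state()["force"]); env.dwell(.02)
    c,s=np.cos(TY),np.sin(TY); v=np.mean(g,0); return np.array([c*v[0]+s*v[1],-s*v[0]+c*v[1],v[2]])
E
python3 - <<'E'
from h import *
for sg in(1,-1):
    for p in (W(-.1,-.071,.03),W(0,.05,.04)): 
        q=env.inverse_kinematics(p,ori(20,sg)); print(sg,None if q is None else np.round(q,1))
sg=min((1,-1),key=lambda s:abs(env.inverse_kinematics(W(-.1,-.071,.2),ori(20,s))[5]))
print(sg)
env.gripper_to(0.0)
env.goto(W(-.1,-.071,.22),ori(20,sg)); env.move_straight(W(-.1,-.071,.03),rate=.2)
s=env.read_state(); print(s["clock"],L(s["position"]),s["opening"],fl())
t=env.read_state()["clock"]; env.move_straight(W(-.098,-.071,.03),rate=.05); print(env.read_state()["clock"]-t)
f=env.grab_frame("wrist"); cv2.imwrite("pics/w1.png",f["image"])
f=env.grab_frame("side"); cv2.imwrite("pics/s1.png",f["image"][120:380,180:540].repeat(2,0).repeat(2,1))
E
```

```text
1 None
1 None
-1 None
-1 None
-1Traceback (most recent call last):
  File "<stdin>", line 8, in <module>
workcell.Unreachable: the arm cannot follow that straight line within its joint ranges
```

```bash
python3 - <<'E'
from h import *
s=env.read_state(); print(s["clock"],L(s["position"]),np.round(s["joint_positions"],1))
for sg in(1,-1):
  for t in (-20,-10,0,5,10,15,20,30):
    o=[]
    for p in ((-.1,-.071,.03),(-.1,-.071,.05),(-.1,-.071,.12),(-.03,-.071,.03),(-.03,.05,.05)):
        q=env.inverse_kinematics(W(*p),ori(t,sg)); o.append("-" if q is None else str(np.round(q).astype(int)))
    print(sg,t,o)
E
```

```text
5.1917 [-0.09959957 -0.07060058  0.22008172] [  9.8   2.  -29.    0.2 -38.9  89.5]
1 -20 ['[ 10  33 -15   0 -62 -90]', '[ 10  32 -14   0 -64 -90]', '[ 10  27 -10   0 -73 -90]', '[ 10  38  -4   0 -67 -90]', '[ 20  36  -5  -4 -69 -99]']
1 -10 ['[ 10  29 -22   0 -50 -90]', '[ 10  27 -21   0 -52 -90]', '[ 10  22 -17   0 -61 -90]', '[ 10  34 -12   0 -55 -90]', '[  21   31  -13   -2  -56 -100]']
1 0 ['[ 10  25 -29   0 -37 -90]', '[ 10  23 -28   0 -40 -90]', '[ 10  17 -23   0 -49 -90]', '[ 10  29 -19   0 -41 -90]', '[  22   26  -21    0  -43 -103]']
1 5 ['[ 10  23 -32   0 -30 -90]', '[ 10  21 -31   0 -33 -90]', '[ 10  15 -27   0 -43 -90]', '[ 10  28 -23   0 -34 -90]', '[  23   24  -26    2  -35 -105]']
1 10 ['[ 10  21 -36   0 -23 -90]', '[ 10  19 -35   0 -26 -90]', '[ 10  13 -30   0 -37 -90]', '[ 10  26 -27   0 -27 -90]', '[  24   23  -31    5  -27 -109]']
1 15 ['[ 10  20 -40   0 -15 -91]', '[ 10  18 -39   0 -18 -91]', '[ 10  11 -34   0 -30 -91]', '[ 10  25 -31   0 -20 -91]', '[  24   21  -37   13  -17 -116]']
1 20 ['-', '[ 10  17 -42   1 -10 -91]', '[ 10  10 -38   0 -23 -91]', '[ 10  24 -3
[... 400 characters left out ...]
 23 -28   0 -40  90]', '[ 10  17 -23   0 -49  90]', '[ 10  29 -19   0 -41  90]', '[ 22  26 -21   0 -43  77]']
-1 5 ['[ 10  23 -32   0 -30  90]', '[ 10  21 -31   0 -33  90]', '[ 10  15 -27   0 -43  90]', '[ 10  28 -23   0 -34  90]', '[ 23  24 -26   2 -35  75]']
-1 10 ['[ 10  21 -36   0 -23  90]', '[ 10  19 -35   0 -26  90]', '[ 10  13 -30   0 -37  90]', '[ 10  26 -27   0 -27  90]', '[ 24  23 -31   5 -27  71]']
-1 15 ['[ 10  20 -40   0 -15  89]', '[ 10  18 -39   0 -18  89]', '[ 10  11 -34   0 -30  89]', '[ 10  25 -31   0 -20  89]', '[ 24  21 -37  13 -17  64]']
-1 20 ['-', '[ 10  17 -42   1 -10  89]', '[ 10  10 -38   0 -23  89]', '[ 10  24 -34   1 -12  89]', '-']
-1 30 ['-', '-', '-', '-', '-']
```

```bash
python3 - <<'E'
from h import *
env.goto(W(-.1,-.071,.15),ori(10,-1)); env.move_straight(W(-.1,-.071,.034),rate=.15)
s=env.read_state(); print(s["clock"],L(s["position"]),s["opening"],fl(10))
t=env.read_state()["clock"]; env.move_straight(W(-.098,-.071,.034),rate=.05); print(env.read_state()["clock"]-t)
f=env.grab_frame("wrist"); cv2.imwrite("pics/w1.png",f["image"])
f=env.grab_frame("side"); im=f["image"][120:380,160:520].repeat(2,0).repeat(2,1)
cv2.imwrite("pics/s1.png",im)
cv2.imwrite("pics/m1.png",cv2.hconcat([cv2.resize(im,(400,289)),cv2.resize(cv2.imread("pics/w1.png"),(385,289))]))
E
```

```text
6.5 [-0.09898451 -0.07103536  0.03545311] 0.010257838267274921 [0.18387174 0.10645028 0.07410041]
0.25
```

View pics/m1.png

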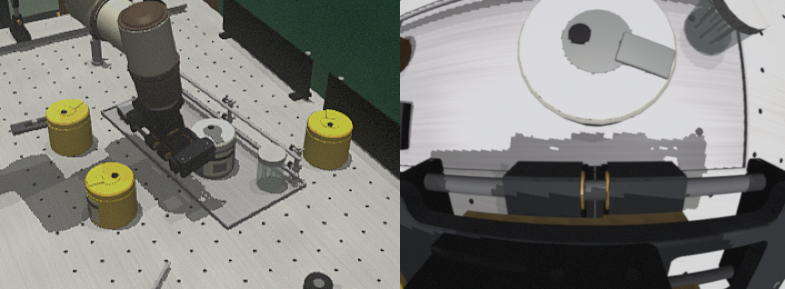

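The merged picture shows the shut fingers in front of the white tub. In the wrist view its tab points right, towards -y, at about (643,55). Now I push back gently.

```bash
cat >> h.py <<'E'
def rect(f,c,hz=.092,half=.06,s=5):
    n=int(2*half*s*1000); g=(np.arange(n)-n/2)/(s*1000)
    Y,X=np.meshgrid(-g,-g); # cols -> -y', rows -> -x'
    P=np.array([W(c[0]+x,c[1]+y,hz) for x,y in zip(X.ravel(),Y.ravel())])
    p=R.from_euler('xyz',f["orientation"],degrees=True).inv().apply(P-f["position"])
    th=np.arctan2(np.hypot(p[:,0],p[:,1]),-p[:,2]); ph=np.arctan2(-p[:,1],p[:,0])
    u=(f["cx"]+f["fx"]*th*np.cos(ph)).reshape(n,n); v=(f["cy"]+f["fy"]*th*np.sin(ph)).reshape(n,n)
    return cv2.remap(f["image"],u.astype(np.float32),v.astype(np.float32),cv2.INTER_LINEAR)
E
python3 - <<'E'
from h import *
f=env.grab_frame("wrist"); cv2.imwrite("pics/r0.png",rect(f,(-.0137,-.071)))
f0=fl(10); env.move_straight(W(-.078,-.071,.034),rate=.05)
x=-.078
for i in range(8):
    h=env.move_straight(W(-.012,-.071,.034),rate=.02,force_limit=9.5)
    s=env.read_state(); print(round(s["clock"],2),h,L(s["position"]).round(4),(fl(4)-f0).round(2))
    if h and L(s["position"])[0]>-.034: break
f=env.grab_frame("wrist"); cv2.imwrite("pics/r1.png",rect(f,(.029,-.071)))
cv2.imwrite("pics/m2.png",cv2.hconcat([cv2.resize(cv2.imread(f"pics/r{i}.png"),(400,400)) for i in (0,1)]))
E
```

```text
10.07 True [-0.029  -0.071   0.0329] [ 0.02 -0.02 -0.48]
```

View pics/m2.png

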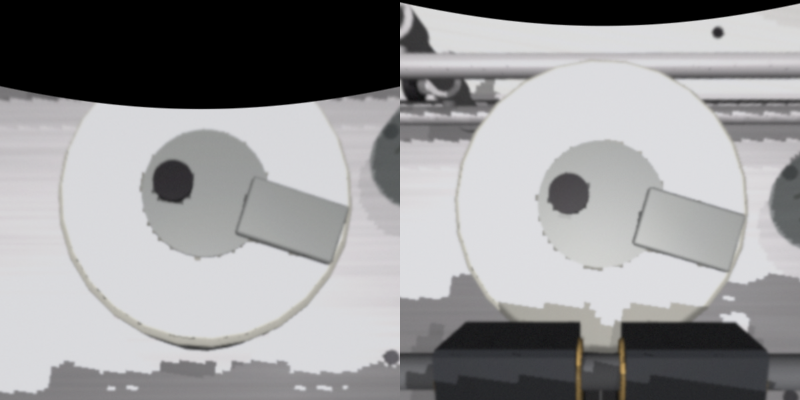

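The rectified lid views show the tub at the rail, with its tab about 16° below the right-pointing -y axis, so about 74° off the front. The force relaxed after the stop, so I step in for a sustained press and read the stiffness.

```bash
python3 - <<'E'
from h import *
p=L(env.read_state()["position"])
x=-.029
f0=fl(6); print(f0)
for i in range(16):
    x+=.0004; env.move_straight(W(x,-.071,.034),rate=.02)
    F=fl(3); s=env.read_state(); print(round(s["clock"],2),round(x,4),L(s["position"]).round(4),F.round(2))
    if F[0]<-7: break
env.dwell(.4); print(fl(4))
E
```

```text
[-0.00662165  0.29748173 -0.01190275]
10.64 -0.0286 [-0.0287 -0.071   0.0339] [-1.25 -0.3   0.44]
10.94 -0.0282 [-0.0286 -0.071   0.0339] [-2.    0.52  1.09]
11.24 -0.0278 [-0.0285 -0.071   0.0338] [-3.58  0.71  1.82]
11.54 -0.0274 [-0.0284 -0.071   0.0338] [-5.22  0.77  2.93]
11.84 -0.027 [-0.0284 -0.071   0.0338] [-5.71  0.66  3.87]
12.14 -0.0266 [-0.0283 -0.071   0.0337] [-6.64  1.14  4.82]
12.44 -0.0262 [-0.0283 -0.071   0.0337] [-7.16  1.46  5.69]
[-7.25209812  1.09492381  5.93331884]
```

```bash
cat >> h.py <<'E'
def stroke(x,y,z,dy,step=.0025,fx=9.,zref=.034,stop=None):
    n=max(1,int(round(abs(dy)/step))); f=None
    for i in range(n):
        y+=dy/n; env.move_straight(W(x,y,z),rate=.02)
        F=fl(2); p=L(env.read_state()["position"])
        e=F[0]+fx
        x+=np.clip(e*.00022,-.0006,.0006); z+=np.clip(-F[2]*.00015,-.0004,.0004) if abs(z-zref)<.004 else 0
        if i%2 or i==n-1: print(round(env.read_state()["clock"],2),"cmd",np.round([x,y,z],4),"p",p.round(4),"F",F.round(1))
        if np.linalg.norm(F)>15: print("HIGH"); break
    return x,y,z
def lid(name,c):
    im=rect(env.grab_frame("wrist"),c); cv2.imwrite(f"pics/{name}.png",im)
    # white disc outline and tab are read from the rectified patch, 5 px/mm
    return im
E
python3 - <<'E'
from h import *
x,y,z=stroke(-.0262,-.071,.0345,.018)
print(x,y,z)
lid("r2",(.028,-.065))
E
```

```text
13.54 cmd [-0.0253 -0.0659  0.0337] p [-0.0283 -0.0666  0.0334] F [-7.8 -3.1  3.8]
14.18 cmd [-0.0248 -0.0607  0.0329] p [-0.0284 -0.0617  0.0324] F [-7.9 -4.1  3.9]
14.81 cmd [-0.0243 -0.0556  0.0321] p [-0.0283 -0.0565  0.0314] F [-7.7 -3.4  3.6]
15.12 cmd [-0.0241 -0.053   0.0317] p [-0.0281 -0.0539  0.0308] F [-8.1 -2.6  2.9]
-0.024133363636938607 -0.05299999999999999 0.03170000000000002
```

View pics/r2.png

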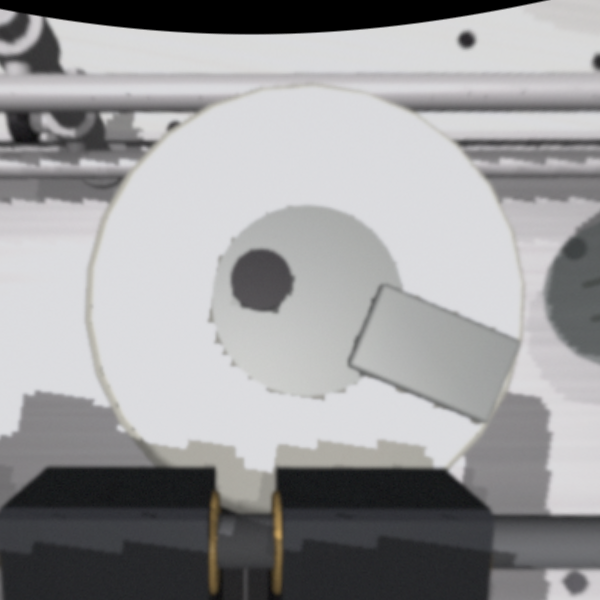

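The lid view shows the tab now 22° below -y, a rotation of 6°, with the tub moved about 5 mm to +y. The fingertip slipped partly because my z correction had the wrong sign. I'll fix that and add automatic angle reading.

```bash
cat >> h.py <<'E'
def ang(im,c):
    """tub centre (tray frame) and label angle off front (deg) from rectified lid: black dot lies opposite the tab"""
    g=cv2.GaussianBlur(cv2.cvtColor(im,cv2.COLOR_BGR2GRAY),(5,5),0)
    h=cv2.HoughCircles(g,cv2.HOUGH_GRADIENT,1,400,param1=80,param2=12,minRadius=212,maxRadius=224)
    h2=cv2.HoughCircles(g,cv2.HOUGH_GRADIENT,1,400,param1=60,param2=12,minRadius=88,maxRadius=100)
    u,v,r=h[0,0]
    m=(g<105).astype(np.uint8); yy,xx=np.mgrid[:600,:600]; m[np.hypot(xx-u,yy-v)>85]=0
    n,l,s,ce=cv2.connectedComponentsWithStats(m); k=1+np.argmax(s[1:,4]); d=ce[k]
    res={}
    for nm,hh in(("lid",h),("disc",h2)):
        if hh is None: continue
        a,b,_=hh[0,0]; res[nm]=round(float(np.degrees(np.arctan2(a-d[0],d[1]-b))),1)  # tab = -(dot): dx'=row, off front toward -y
    t=[ (180-abs(q))*np.sign(q) for q in res.values()]
    return dict(zip(res,np.round(t,1))),np.round([u,v,r],1),np.round(h2[0,0] if h2 is not None else 0,1),np.round([c[0]-(v-300)/5000,c[1]-(u-300)/5000],4)
E
sed -i 's/z+=np.clip(-F\[2\]\*.00015,-.0004,.0004) if abs(z-zref)<.004 else 0/z=np.clip(z+np.clip((F[2]+.5)*.0003,-.0006,.0006),zref-.004,zref+.004)/' h.py
python3 - <<'E'
from h import *
for n,c in(("r1",(.029,-.071)),("r2",(.028,-.065))): print(ang(cv2.imread(f"pics/{n}.png"),c))
E
```

```text
({'lid': np.float64(71.3), 'disc': np.float64(73.1)}, array([301.5, 306.5, 214.6], dtype=float32), array([300.5, 304.5,  93.9], dtype=float32), array([ 0.0277, -0.0713], dtype=float32))
({'lid': np.float64(65.0), 'disc': np.float64(66.6)}, array([305.5, 300.5, 214.6], dtype=float32), array([306.5, 299.5,  94.9], dtype=float32), array([ 0.0279, -0.0661], dtype=float32))
```

```bash
cat >> h.py <<'E'
def go(ty,dy,back=-.012,fx=11.5,name="r",z=.036,step=.003):
    p=L(env.read_state()["position"])
    env.move_straight(W(-.037,p[1],z),rate=.06); y=ty+back
    env.move_straight(W(-.037,y,z),rate=.08); env.move_straight(W(-.030,y,z),rate=.04)
    x=-.0270; z+=.001
    for i in range(8):
        env.move_straight(W(x,y,z),rate=.02); F=fl(2)
        if F[0]<-fx+3: break
        x+=min(.0012,(F[0]+fx)*.0002)
    print("pressed",round(x,4),F.round(1))
    x,y,z=stroke(x,y,z,dy,step=step,fx=fx,zref=.036)
    c=(.028,ty+dy*.4); im=lid(name,c); r=ang(im,c); print(r,env.read_state()["clock"]); return x,y,z,r
E
python3 - <<'E'
from h import *
go(-.0661,.027,name="r3")
E
```

```text
pressed -0.024 [-9.2  0.5  3.6]
18.19 cmd [-0.0231 -0.0721  0.0382] p [-0.0284 -0.0727  0.036 ] F [-9.6 -2.   1.7]
18.87 cmd [-0.0221 -0.0661  0.0389] p [-0.0284 -0.0666  0.0362] F [-9.5 -1.6  1. ]
19.53 cmd [-0.0213 -0.0601  0.039 ] p [-0.0282 -0.0604  0.0363] F [-10.3  -0.4  -0.7]
20.2 cmd [-0.0209 -0.0541  0.0391] p [-0.0281 -0.0545  0.0363] F [-10.8  -0.2  -0.7]
20.53 cmd [-0.0208 -0.0511  0.0393] p [-0.0281 -0.0517  0.0363] F [-10.7  -0.6   0.1]
({'lid': np.float64(45.1), 'disc': np.float64(49.0)}, array([286.5, 303.5, 217.9], dtype=float32), array([289.5, 301.5,  96.1], dtype=float32), array([ 0.0273, -0.0526], dtype=float32)) 20.5833
```

Pure rolling works well: 27 mm of finger travel gave about 17° at low force. I'll continue in the same stroke, then reposition.

```bash
python3 - <<'E'
from h import *
x,y,z=stroke(-.0208,-.0511,.0393,.021,step=.003,fx=11,zref=.036)
im=lid("r4",(.028,-.042)); r=ang(im,(.028,-.042)); print(r)
x,y,z,r=go(float(r[3][1]),.021,name="r5",back=-.013,fx=11)
print(x,y,z)
E
```

```text
21.25 cmd [-0.0207 -0.0451  0.0394] p [-0.0282 -0.0458  0.0364] F [-11.   -0.7  -0.5]
21.92 cmd [-0.0205 -0.0391  0.0395] p [-0.0283 -0.0397  0.0364] F [-10.6  -0.5  -1. ]
22.58 cmd [-0.0207 -0.0331  0.0394] p [-0.0282 -0.0337  0.0364] F [-11.7   0.5  -1.2]
22.92 cmd [-0.0205 -0.0301  0.0394] p [-0.0281 -0.0308  0.0364] F [-10.   -1.   -0.5]
({'lid': np.float64(35.8), 'disc': np.float64(36.5)}, array([302.5, 300.5, 214.6], dtype=float32), array([302.5, 299.5,  95. ], dtype=float32), array([ 0.0279, -0.0425], dtype=float32))
pressed -0.0241 [-9.   2.5  4.6]
26.04 cmd [-0.0231 -0.0495  0.0382] p [-0.0284 -0.0503  0.0361] F [-8.6 -2.5  2.3]
26.72 cmd [-0.0222 -0.0435  0.0386] p [-0.0285 -0.044   0.0363] F [-8.3 -0.5 -0.6]
27.38 cmd [-0.0215 -0.0375  0.039 ] p [-0.0284 -0.0381  0.0363] F [-8.8 -0.6 -0.1]
27.72 cmd [-0.0214 -0.0345  0.039 ] p [-0.0282 -0.0352  0.0363] F [-10.2  -0.3  -0.8]
({'lid': np.float64(22.0), 'disc': np.float64(25.9)}, array([290.5, 302.5, 216.8], dtype=float32), array([293.5, 300.5,  96.1], dtype=float32), array([ 0.0275, -0.0322], dtype=float32)) 27.7667
-0.02135394763684875 -0.034500000447034815 0.0389575049639202
```

```bash
python3 - <<'E'
from h import *
x,y,z=stroke(-.02135,-.0345,.0389,.024,step=.003,fx=11,zref=.036)
c=(.028,-.020);im=lid("r6",c); r=ang(im,c); print(r)
x,y,z,r=go(float(r[3][1]),.012,name="r7",back=-.008,fx=11)
print(x,y,z)
E
```

```text
28.43 cmd [-0.021  -0.0285  0.0393] p [-0.0282 -0.0293  0.0363] F [-10.3   0.2   0.2]
29.1 cmd [-0.0209 -0.0225  0.0392] p [-0.0282 -0.0235  0.0364] F [-10.8  -1.1  -0.9]
29.77 cmd [-0.0209 -0.0165  0.0395] p [-0.0283 -0.0175  0.0364] F [-11.   -0.9  -0.4]
30.43 cmd [-0.0208 -0.0105  0.0393] p [-0.0283 -0.0115  0.0364] F [-10.7  -0.1  -1.2]
({'lid': np.float64(5.5), 'disc': np.float64(8.6)}, array([300.5, 303.5, 217.9], dtype=float32), array([303.5, 303.5,  97.2], dtype=float32), array([ 0.0273, -0.0201], dtype=float32))
pressed -0.0249 [-8.8  1.7  2.5]
33.17 cmd [-0.0237 -0.0221  0.0379] p [-0.0285 -0.0228  0.0361] F [-7.6 -0.7  0.5]
33.84 cmd [-0.0226 -0.0161  0.0383] p [-0.0283 -0.0168  0.0361] F [-8.8 -0.6 -0.3]
({'lid': np.float64(2.9), 'disc': np.float64(4.1)}, array([299.5, 302.5, 214.6], dtype=float32), array([300.5, 301.5,  96.1], dtype=float32), array([ 0.0275, -0.0152], dtype=float32)) 33.8917
-0.022638938218467602 -0.01609999938309193 0.038254260310411944
```

View pics/r7.png

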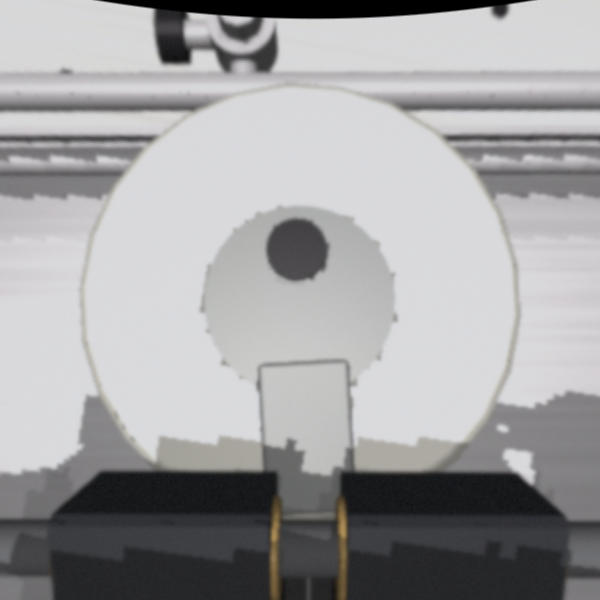

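The lid tab now points down, towards the tray's front, within about 3° (tab edge (260,365)–(347,361)). A final 5 mm of travel, hold, release and retreat, then a check from top and side.

```bash
python3 - <<'E'
from h import *
x,y,z=stroke(-.02264,-.0161,.03825,.005,step=.0025,fx=9,zref=.036)
env.dwell(.5); print(fl(4))
c=(.028,-.0125); print(ang(lid("r8",c),c))
env.move_straight(W(-.035,y,.038),rate=.03); env.move_straight(W(-.09,y,.04),rate=.1)
c=(.028,-.0125); print(ang(lid("r9",c),c))
env.move_straight(W(-.1,y,.2),rate=.15)
q=np.array(env.read_state()["joint_positions"]); q[0]+=50; env.set_joints(q.tolist())
out=[]
for n,k in(("top",(322,240)),("side",(345,245))):
    f=env.grab_frame(n); print(n,[(round(d["score"],2),L(d["xyz"]).round(3).tolist()) for d in env.search_frame(f,"tub_label")][:4])
    for t in("dropper","swab_jar","filter_case"): print(t,[np.round(d["xyz"],3).tolist() for d in env.search_frame(f,t)][:1])
    out.append(cv2.resize(f["image"][k[1]-75:k[1]+75,k[0]-100:k[0]+100],(400,300),interpolation=cv2.INTER_CUBIC))
cv2.imwrite("pics/end.png",cv2.hconcat(out)); print(env.read_state()["clock"])
E
```

```text
34.51 cmd [-0.0226 -0.0111  0.0382] p [-0.0283 -0.0117  0.0363] F [-8.2  0.  -2.6]
[-8.39366879 -0.11843232 -2.08677796]
({'lid': np.float64(0.6), 'disc': np.float64(-0.5)}, array([301.5, 303.5, 215.7], dtype=float32), array([300.5, 299.5,  95. ], dtype=float32), array([ 0.0273, -0.0128], dtype=float32))
({'lid': np.float64(0.2), 'disc': np.float64(-16.4)}, array([301.5, 304.5, 213.5], dtype=float32), array([247.5, 452.5,  95. ], dtype=float32), array([ 0.0271, -0.0128], dtype=float32))
top [(0.92, [-0.21, 0.165, 0.083]), (0.9, [0.189, -0.188, 0.088]), (0.87, [-0.249, -0.067, 0.085]), (0.82, [0.023, -0.011, 0.096])]
dropper [[0.598, 0.189, 0.061]]
swab_jar [[0.66, -0.164, 0.083]]
filter_case [[0.656, -0.162, 0.083]]
side [(0.82, [0.178, -0.209, 0.077]), (0.6, [-0.221, 0.14, 0.068]), (0.59, [0.009, -0.035, 0.076]), (0.59, [-0.254, -0.094, 0.078])]
dropper [[0.597, 0.178, 0.056]]
swab_jar [[0.66, -0.183, 0.066]]
filter_case [[0.512, 0.162, 0.032]]
39.6917
```

View pics/end.png

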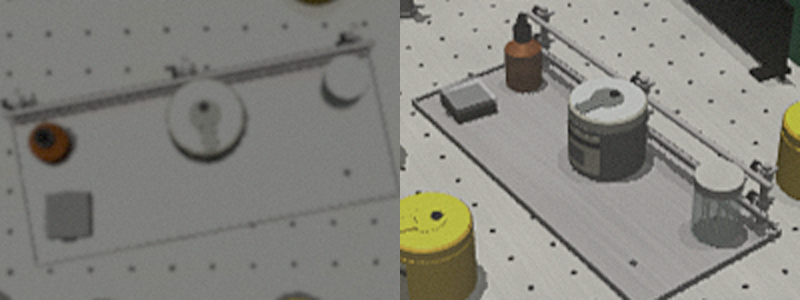

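The tub stands at the rail at (205,120) in the left half, with its tab and label to the front. The dropper, jar and case are where they were.

```bash
python3 -c "
from workcell import env
print(env.close_job())"
```

```text
the job is handed in; nothing more can be done
None
```

I slid the tub back against the gallery rail, rolled it round until its label was within about 1° of the tray's front, and released it standing there. Wrist force stayed under about 12 N at every reading, and the job was handed in at about 40 s (no verdict came back).

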